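# Bring the collecting jar of a facial vacuum unit back on line

## Task

Get the facial vacuum unit ready for the next client: first take the amber serum bottle that was left on the unit, in the way of the jar's nozzle, and stand it upright inside the bamboo tray. Then turn the collecting jar in its well until its nozzle points straight at the suction inlet, and slide the inlet's docking sleeve fully home over the nozzle. Leave the jar seated in its well and everything else standing where it is.

Things in the scene. Friction and masses are not known exactly. Their poses are not given: they have to be found in the camera images.
- unit: white desktop vacuum unit, teal cheeks, 240 (x) x 300 (y) mm, fixed. Origin: centre of underside. Own -x: sloped panel. Flat deck 90 mm up, own x -30 to 120. At own (50, 60) a round well 65 mm wide, 30 deep, teal ring. Housing with gauge at own (50, -98), 56 x 50 mm, 65 above deck; from it the inlet pipe points along own +y at the well's axis, 28 mm above deck; red line on deck below
- jar: loose jar in the well, 220 g, turns freely (1.5 mm play, friction only, no stops). Clear, 62 mm wide; white lid 64 wide from 50 to 66 mm up. Origin: centre of underside, 60 mm above the table when seated. Teal nozzle 10 mm thick along own +x, 58 mm up, tip 58 mm from axis; red dash above it. On the lid a grey grip bar: 46 mm along own x, 14 along own y, 24 high (top 90 mm up)
- nozzle (a point): centre of the tip of the jar's nozzle, (58, 0, 58) mm in the jar's frame
- dock (a point): point on the unit, at own (50, 2, 118) mm, where the nozzle's tip lies when the nozzle points straight at the inlet
- sleeve (a joint): grey docking sleeve on the inlet pipe; slides along the unit's own +y to the jar: 0 drawn back, 0.022 m fully home (stop), covering 11 mm of the nozzle. Stays where left, about 2 N friction. Tube 36 mm long, 25 wide, axis at nozzle height; bell mouth 31 mm wide, bore 25 narrowing to 19. At 0 the mouth is 11 mm short of the docked nozzle's tip
- tab (a point): centre of the top of the sleeve's teal thumb tab, moves with the sleeve. Tab 16 mm wide across the slide, 12 mm thick along it, top 23 mm above the tube. At sleeve 0 it lies at own (50, -29, 153.5) mm of the unit
- serum: amber glass dropper bottle, 90 g, 33 mm wide, upright, standing loose on the unit's deck beside the sleeve's mouth, where the nozzle must sweep past. Origin: centre of the underside. Glass to 66 mm, gold collar 20 mm wide from 66 to 86 mm (grip it here), black rubber bulb 15 mm wide to 105 mm
- tray: open bamboo tray, 240 (own x) x 170 (own y) mm, walls 35 mm high and 8 mm thick, floor top 8 mm above the table; 0.9 kg, fixed. Origin: centre of the underside. Its half towards own -x is empty, the other half holds the cream jar and the green bottle
- cream: white cream jar with gold lid, 52 mm wide, 48 mm high, in the tray; bystander. Origin: centre of the underside
- toner: green glass bottle with black cap, 38 mm wide, 85 mm high, in the tray; bystander. Origin: centre of the underside
- candle_a: tea light in a clear glass, 54 mm wide, 45 mm high, on the table left of the unit; bystander. Origin: centre of the underside
- candle_b: tea light in a clear glass, 54 mm wide, 45 mm high, on the table behind the tray; bystander. Origin: centre of the underside
- brush: wooden facial brush, 160 mm long, lying on the table in front of the unit, to its left; bystander. Origin: underside of its middle
- spatulas: blue cup of wooden spatulas, 72 mm wide, about 140 mm high, behind the unit to the left; bystander. Origin: centre of the underside

How it is judged:
On the way, in this order (a step that is already met when the one before it is completed fails the run):
1. the serum bottle stands upright inside the bamboo tray, released (x of serum in the frame of tray between -0.11 and 0.11 m and y of serum in the frame of tray between -0.075 and 0.075 m and z of serum in the frame of tray below 0.013 m and angle between serum's own z axis and vertical below 0.12 rad and linear speed of serum below 0.03 m/s and contact force between the fingers and serum below 0.1 N), for 0.2 s.
2. the jar, seated in its well, is turned so that its nozzle points at the inlet (tip within 7 mm of the dock point) (horizontal distance between nozzle and dock below 0.007 m and angle between the x axis of jar and the y axis of unit, either way round below 0.14 rad and z of jar in the frame of unit below 0.064 m and angle between jar's own z axis and vertical below 0.08 rad), for 0.2 s.
At the end, for the whole second after the job is handed in: serum bottle upright (7 degrees) at rest on the tray floor, released; jar upright, seated in its well, nozzle facing the inlet (tip within 7 mm of the dock point, 8 degrees of the line); docking sleeve home over the nozzle (18.5 of its 22 mm or more) (all of step 1 and all of step 2 and value of joint sleeve above 0.0185 m and linear speed of jar below 0.03 m/s); the robot touches nothing.
It fails at once if the serum bottle is tipped over (angle between serum's own z axis and vertical above 0.7 rad).
It fails at once if a bystander is pushed more than 30 mm (distance of any of cream, toner, candle_a, candle_b, brush, spatulas from where it was at the start of the episode above 0.03 m).
It fails at once if a standing bystander is knocked over (angle between any of cream, toner, candle_a, candle_b, spatulas's own z axis and vertical above 0.5 rad).
It also fails if it takes over 64 s, if anything falls off the work surface, if the arm or the gripper's body presses on something with over 40 N, if the wrist force passes 120 N, or if a joint passes its speed limit or range.

## Robot

A 6-joint arm with a two-finger parallel gripper is mounted at the origin on the work surface. World frame = base frame: x ahead of the robot, y to its left, z up, the work surface at z = 0. Lengths are in m, angles in rad, forces in N, time in s.
With the tool pointing down it reaches from about 0.375 to 0.925 m from the base axis. Payload 5.7 kg.
Tool frame: the origin (TCP) lies midway between the tips of the shut fingers; the grasp point (between the pads) lies 19 mm behind it; z points along the fingers, y is the line along which they close (so a half turn about z gives the same grasp; the last joint's range is limited). The gripper opens to 88 mm and grips with 3 to 60 N. Pads are 20 mm wide; open, the fingers measure 115 mm over their backs; the gripper's body (75 mm by 178 mm) begins 61 mm behind the grasp point.
Start: joints at [0.994, 0.359, 1.51, -0, 1.272, -0.115], TCP at [0.267, 0.537, 0.223] pointing down, gripper open.
Joint ranges: [-2.97, 2.97], [-1.01, 2.36], [0.21, 2.38], [-0.96, 4.11], [0.2, 2.71], [-2.98, 2.98]. Speed limits (rad/s): [2.39, 2.39, 3.14, 3.14, 3.14, 3.14].

## Interface

Orientations are given as a unit quaternion [x, y, z, w].
In Python, from bench import move_ptp, servo_line, goto_joints, move_gripper, sleep, inverse_kinematics, capture, PlanningError, close_job, spot_in, silhouettes, current_clock, current_joint_pos, current_qvel, current_joint_torque, current_position, current_orientation, current_force, current_torque, current_finger_gap, current_grip_force gives the robot as it stands. Calls block until the motion is done:
- move_ptp(position, orientation): joint-space move of the TCP to a pose.
- servo_line(position, orientation=None, rate=0.15, contact_N=None): straight line of the TCP; orientation=None keeps the orientation; rate is the mean speed in m/s. With contact_N (N) it stops when the force on the tool has changed by that much, and returns True; else False.
- goto_joints(angles): joint-space move.
- move_gripper(opening): finger opening in m; the grip force is fixed at half the most; returns when the fingers have stopped.
- sleep(seconds).
- inverse_kinematics(position, orientation): joint angles nearest the present ones, or None.
- capture(name): name is "side" or "top"; returns a dict with "image" (384x512x3 uint8, blue, green, red), "range_z" (384x512 float32, m along the optical axis (not along the pixel's ray), 0 where there is no reading), "intrinsics" (3x3 intrinsics, pixels), "R" (3x3) and "t" (3): a world point X has camera coordinates R X + t. Camera axes: x right, y down, z forward; pixel columns grow to the right and rows downward; lengths in m; the calibration is good to about 2 mm. A picture is of the moment at which its call begins.
A pose or a line that the arm cannot do raises PlanningError and nothing moves.
- close_job(): hands the job in; it is judged then, once.
Trained networks look in the newest picture that a camera, given by its name, has taken for a name from the list of things; names that differ only in an ending like _2 or _b are one class to them, and where a whole thing is asked for, a point or a joint stands for the part that bears it (a point fixed in the world has none). Each returns a list of dicts, best first, with "conf" (0 to 1); they miss things now and then, are a little off and sometimes report something else, mostly with a low value. They report only what shows in the picture. A call takes as long as a camera call.
- spot_in(camera, query): "xy" ([column, row] in pixels, amid what is visible of it).
- silhouettes(camera, query): "region" (384x512 bool, what is visible of it) and "xy" ([column, row] in pixels, amid what is visible of it).
Readings, each from a call of its own:
- current_clock(): time.
- current_joint_pos(): joint angles.
- current_qvel(): joint speeds.
- current_joint_torque(): joint torques, N m.
- current_position(): TCP position.
- current_orientation(): TCP orientation.
- current_force(): force on the tool from outside, world axes, zero at the start.
- current_torque(): the same for the moment, N m.
- current_finger_gap(): finger opening in m.
- current_grip_force(): force on a finger pad.
Only numpy, scipy, OpenCV 4.12 (cv2) and the standard library are available. Lean on these libraries where they do the work, as an engineer would, in place of code of your own. Each camera call takes 0.05 s, during which the arm holds its last target. There are 200 camera calls.

## Working session

There is one attempt and no reset: what is moved stays moved. The work goes in short steps, each a Python script; the robot and the scene stay as the last script left them, time stands still between calls to the robot, and variables do not carry over. Pictures are saved under pics/ and viewed, at most 10 in all, crops included, and the job is handed in when it is done.

```bash
mkdir -p pics; ls; cat > h.py <<'E'
import numpy as np, cv2
from bench import *
def world(c,uv,z=None,d=None):
    K,R,t=c["intrinsics"],c["R"],c["t"]
    r=np.linalg.inv(K)@np.array([uv[0],uv[1],1.0])
    o=-R.T@t; w=R.T@r
    return o+w*((z-o[2])/w[2] if z is not None else d)
def cloud(c,mask=None):
    D=c["range_z"]; m=(D>0) if mask is None else (mask&(D>0))
    v,u=np.nonzero(m); r=np.linalg.inv(c["intrinsics"])@np.stack([u,v,np.ones(len(u))])
    return (c["R"].T@(r*D[v,u]-c["t"][:,None])).T
def proj(c,X):
    p=c["intrinsics"]@(c["R"]@np.array(X)+c["t"]); return p[:2]/p[2]
E
python3 - <<'E'
from h import *
np.set_printoptions(precision=4,suppress=True)
for cam in ["top","side"]:
    c=capture(cam); cv2.imwrite(f"pics/{cam}0.png",c["image"])
    print(cam,-c["R"].T@c["t"],c["R"].tolist())
    for q in ["unit","jar","nozzle","tab","sleeve","serum","tray","cream","toner"]:
        for s in silhouettes(cam,q)[:2]:
            P=cloud(c,s["region"])
            print(q,round(s["conf"],2),np.round(s["xy"]),len(P),P.min(0) if len(P) else'',P.max(0)if len(P) else'',np.median(P,0) if len(P) else '')
print(current_clock(),current_orientation())
E
```

```text
pics
top [ 0.3041 -0.0001  1.2168] [[0.10380840209258921, -0.9945921367041549, 0.0032089345968692915], [-0.9718126472740666, -0.10211641933198548, -0.21249097745783194], [0.2116695402110423, 0.018939865603477067, -0.9771577596467053]]
unit 0.66 [244. 189.] 8178 [ 0.4194 -0.094  -0.0006] [0.7316 0.2625 0.159 ] [0.5611 0.0726 0.0888]
jar 0.88 [214. 167.] 462 [0.5597 0.1231 0.0816] [0.6417 0.1859 0.1545] [0.6029 0.1517 0.1263]
jar 0.7 [241. 192.] 8335 [ 0.4194 -0.0978 -0.0064] [0.7535 0.2784 0.159 ] [0.5613 0.0732 0.0887]
nozzle 0.56 [219. 170.] 501 [0.5571 0.1183 0.0738] [0.6541 0.1886 0.1545] [0.603  0.151  0.1261]
tab 0.57 [246. 161.] 100 [0.6191 0.0566 0.1203] [0.6447 0.0884 0.1572] [0.6292 0.0707 0.1309]
sleeve 0.5 [244. 160.] 110 [0.6173 0.0566 0.0853] [0.6609 0.0884 0.1572] [0.6285 0.0726 0.1301]
serum 0.64 [233. 177.] 166 [0.5641 0.0866 0.09  ] [0.6154 0.1183 0.1978] [0.5739 0.1004 0.1518]
toner 0.59 [371. 203.] 205 [ 0.5496 -0.3392  0.0044] [ 0.6003 -0.2869  0.0977] [ 0.5631 -0.2998  0.0642]
side [ 0.0984 -0.6826  0.6694] [[0.8524700728947252, -0.522696633771466, 0.009110645577
[... 667 characters left out ...]
.0024] [0.3479 0.3832 0.0228] [0.3083 0.2731 0.0182]
sleeve 0.43 [270. 174.] 142 [ 0.6175  0.0498 -0.0008] [0.8009 0.2946 0.1558] [0.631  0.0677 0.1297]
serum 0.78 [253. 168.] 245 [0.5674 0.0843 0.0955] [0.5975 0.1101 0.1926] [0.5793 0.0936 0.1432]
tray 0.71 [328. 323.] 7627 [ 0.3871 -0.4538 -0.0009] [ 0.6689 -0.2467  0.0389] [ 0.4896 -0.3655  0.0095]
cream 0.87 [366. 313.] 673 [ 0.556  -0.4118  0.007 ] [ 0.6318 -0.3399  0.0609] [ 0.5715 -0.3917  0.0503]
cream 0.22 [149. 205.] 329 [ 0.2879  0.1903 -0.0019] [0.3431 0.349  0.0228] [0.3078 0.2727 0.0183]
toner 0.84 [340. 286.] 483 [ 0.5526 -0.3273  0.0074] [ 0.62   -0.2661  0.096 ] [ 0.5634 -0.3139  0.0566]
1.0 [ 0.2289  0.9735 -0.     -0.    ]
```

```bash
python3 - <<'E'
import cv2,numpy as np
a=cv2.imread("pics/top0.png");b=cv2.imread("pics/side0.png")
f=lambda i,x,y,w,h,s:cv2.resize(i[y:y+h,x:x+w],(w*s,h*s),interpolation=cv2.INTER_CUBIC)
cv2.imwrite("pics/top0c.png",f(a,170,120,160,120,5)); cv2.imwrite("pics/side0c.png",f(b,200,120,133,100,6))
E
```

```text
(no output)
```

View pics/top0c.png

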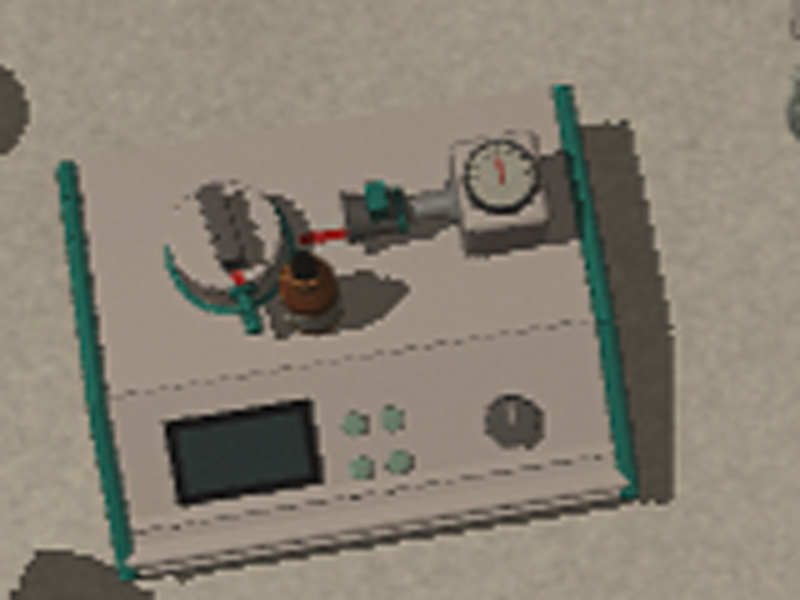

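View pics/side0.png

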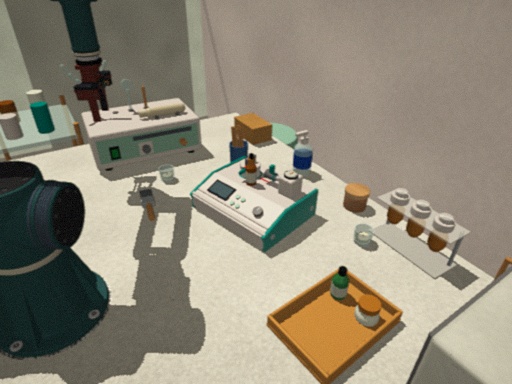

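The top crop shows the jar at crop (228,240), with its nozzle pointing at (252,318), towards the robot. The serum stands at (310,290), the tab is at (378,198) and the housing at (500,180). The side view shows the tray at (335,323), with cream and toner in its far half and the near half empty. Next I fit the poses.

```bash
cat > fit.py <<'E'
from h import *
from scipy.optimize import least_squares
np.set_printoptions(precision=4,suppress=True)
def near(P,c,r,z0,z1): return P[(np.hypot(*(P[:,:2]-c).T)<r)&(P[:,2]>z0)&(P[:,2]<z1)]
def rect(P): return cv2.minAreaRect(P[:,:2].astype(np.float32)*1000)
def circ(P,r): 
    return least_squares(lambda p:np.hypot(P[:,0]-p[0],P[:,1]-p[1])-r,P[:,:2].mean(0),loss="soft_l1",f_scale=.001).x
E
python3 - <<'E'
from fit import *
C={k:capture(k) for k in("top","side")}
for k,c in C.items():
    P=cloud(c)
    u=P[(P[:,0]>.38)&(P[:,0]<.8)&(P[:,1]>-.14)&(P[:,1]<.3)]
    for z0,z1 in((.084,.094),(.02,.12)):
        print(k,z0,rect(u[(u[:,2]>z0)&(u[:,2]<z1)]))
    print(" housing",rect(near(P,[.633,.0],.05,.15,.165)), "tab",near(P,[.63,.073],.03,.148,.16).mean(0),len(near(P,[.63,.073],.03,.148,.16)))
    b=near(P,[.603,.152],.04,.14,.16); print(" bar",len(b),rect(b),b.mean(0))
    l=near(P,[.603,.152],.045,.118,.13); print(" lid",len(l),rect(l),l.mean(0),cv2.minEnclosingCircle(l[:,:2].astype(np.float32)))
    s=near(P,[.58,.1],.03,.1,.15); print(" glass",len(s),circ(s,.0165))
    s=near(P,[.58,.1],.03,.158,.172); print(" collar",len(s),circ(s,.010))
    s=near(P,[.58,.1],.03,.178,.2); print(" bulb",len(s),circ(s,.0075),s[:,2].max())
    n=near(P,[.55,.14],.04,.105,.124); print(" noz",len(n),n.mean(0) if len(n) else '', n[n[:,0].argmin()] if len(n) else '')
    t=P[(P[:,0]>.33)&(P[:,0]<.72)&(P[:,1]>-.52)&(P[:,1]<-.2)]
    print(" tray",rect(t[(t[:,2]>.028)&(t[:,2]<.04)]),rect(t[(t[:,2]>.012)&(t[:,2]<.04)]))
E
```

```text
top 0.084 ((595.3375244140625, 89.2227783203125), (208.13534545898438, 308.091796875), 15.485624313354492)
top 0.02 ((576.4879150390625, 83.88297271728516), (247.4203643798828, 308.3585205078125), 15.460777282714844)
 housing ((651.52880859375, 2.8630428314208984), (43.63683319091797, 38.90889358520508), 5.817190647125244) tab [0.6336 0.0699 0.1535] 24
 bar 86 ((601.5787353515625, 148.25669860839844), (69.15364074707031, 23.259483337402344), 42.697933197021484) [0.6086 0.1542 0.1498]
 lid 333 ((603.1700439453125, 156.33554077148438), (64.39142608642578, 74.97122955322266), 81.70808410644531) [0.6052 0.1528 0.1257] ((0.6012486219406128, 0.15095637738704681), 0.042711157351732254)
 glass 63 [0.5818 0.1031]
 collar 11 [0.5821 0.103 ]
 bulb 30 [0.5834 0.1043] 0.19653611877926025
 noz 43 [0.5714 0.1361 0.1201] [0.5572 0.1338 0.1203]
 tray ((511.4212951660156, -357.9328308105469), (237.623779296875, 173.11325073242188), 5.97659158706665) ((511.4010314941406, -357.73931884765625), (237.623779296875, 173.50241088867188), 5.97659158706665)
side 0.084 ((602.6422119140625, 92.13076782226562), (
[... 301 characters left out ...]
 0.1526] 20
 bar 24 ((612.6547241210938, 154.32308959960938), (46.71384048461914, 11.542367935180664), 19.030073165893555) [0.6092 0.1518 0.1475]
 lid 100 ((606.390625, 144.24114990234375), (69.35481262207031, 62.73115921020508), 57.61347198486328) [0.6045 0.1481 0.1248] ((0.6044083833694458, 0.14313910901546478), 0.04258481413125992)
 glass 165 [0.5856 0.1038]
 collar 28 [0.586  0.1038]
 bulb 28 [0.5865 0.1045] 0.1954991589034421
 noz 34 [0.5742 0.134  0.119 ] [0.5604 0.132  0.1157]
 tray ((514.85205078125, -357.27886962890625), (241.76722717285156, 170.55979919433594), 5.943348407745361) ((514.6235961914062, -357.40570068359375), (241.57215881347656, 170.90586853027344), 6.206691265106201)
```

```bash
cat >> h.py <<'E'
def q(deg):
    a=np.deg2rad((deg+90)/2); return [float(np.cos(a)),float(np.sin(a)),0.,0.]
E
python3 - <<'E'
from fit import *
x,y=.584,.1035
move_gripper(.05)
move_ptp([x,y,.24],q(10))
servo_line([x,y,.161],rate=.1,contact_N=6)
print(current_position(),current_force())
move_gripper(.0)
print("gap",current_finger_gap(),current_grip_force())
servo_line([x,y,.26],rate=.12)
for k in("top","side"):
    c=capture(k);P=cloud(c)
    s=near(P,[x,y],.03,.185,.235);print(k,len(s),s.min(0) if len(s) else '',circ(s,.0165) if len(s)>5 else '')
cv2.imwrite("pics/side1.png",c["image"])
print(current_finger_gap(),current_clock())
E
```

```text
[0.5845 0.1036 0.1615] [ 0.2728 -0.4412  0.0683]
gap 0.01921701216876418 29.996883273124695
top 5 [0.5663 0.109  0.214 ] 
side 158 [0.567  0.0852 0.1885] [0.585  0.1038]
0.018935723143260922 6.4
```

```bash
python3 - <<'E'
from fit import *
x,y=.453,-.364
move_ptp([x,y,.24],q(-39))
servo_line([x,y,.11],rate=.12)
r=servo_line([x,y,.077],rate=.03,contact_N=3)
print(r,current_position(),current_force())
move_gripper(.05)
servo_line([x,y,.24],rate=.15)
# go out of the way near the unit
c=capture("side");P=cloud(c)
s=near(P,[x,y],.03,.012,.072);print("glass",circ(s,.0165)); s=near(P,[x,y],.03,.1,.13);print("bulb",circ(s,.0075),s.max(0))
for k in("top","side"):
    c=capture(k);P=cloud(c); cv2.imwrite(f"pics/{k}2.png",c["image"])
    b=near(P,[.609,.153],.035,.146,.16); print(k," bar",len(b),rect(b),b.mean(0))
    l=near(P,[.609,.153],.05,.123,.130); print(" lid",len(l),rect(l),cv2.minEnclosingCircle(l[:,:2].astype(np.float32)))
    n=near(P,[.55,.14],.05,.112,.124); print(" noz",len(n),n.mean(0) if len(n) else '',rect(n))
print(current_clock())
a=cv2.imread("pics/top2.png");b=cv2.imread("pics/side2.png")
f=lambda i,x,y,w,h,s:cv2.resize(i[y:y+h,x:x+w],(w*s,h*s),interpolation=cv2.INTER_CUBIC)
cv2.imwrite("pics/c2.png",np.hstack([f(a,180,140,80,60,5),f(b,220,130,80,60,5)]))
E
```

```text
True [ 0.4528 -0.3638  0.0792] [-0.2287 -0.1863  4.6537]
glass [ 0.4558 -0.3629]
bulb [ 0.4567 -0.3612] [ 0.4604 -0.3585  0.1143]
top  bar 80 ((610.2393188476562, 155.65664672851562), (46.09396743774414, 13.146651268005371), 24.96612548828125) [0.6094 0.1553 0.1502]
 lid 292 ((604.11328125, 156.03875732421875), (62.1544303894043, 75.292724609375), 83.87761688232422) ((0.6014755368232727, 0.15193837881088257), 0.04265202581882477)
 noz 42 [0.577  0.1423 0.1211] ((582.1234130859375, 142.3935089111328), (46.56414794921875, 32.04822540283203), 56.14485549926758)
side  bar 41 ((613.3214111328125, 154.65042114257812), (44.54128646850586, 15.190814971923828), 28.27589225769043) [0.6116 0.1524 0.1502]
 lid 135 ((608.52685546875, 146.17132568359375), (62.3707275390625, 62.94651794433594), 60.07917022705078) ((0.6071812510490417, 0.14380532503128052), 0.04035664349794388)
 noz 52 [0.5808 0.1385 0.1199] ((576.0712280273438, 144.9019775390625), (34.85350799560547, 45.12864303588867), 15.908409118652344)
12.3833
```

View pics/c2.png

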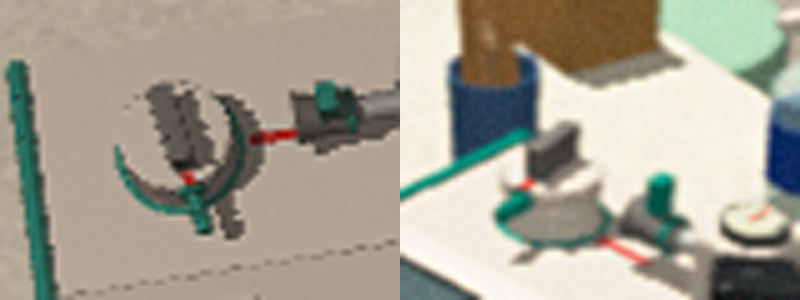

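The bottle is standing in the tray. The bar centre is about (0.6115, 0.1555), which agrees with the unit pose, and the nozzle yaw is about -156°. Next I grip the bar and turn it +81.5°.

```bash
python3 - <<'E'
from fit import *
p=[.6115,.1555]
move_gripper(.045)
move_ptp(p+[.22],q(-66))
print(servo_line(p+[.1305],rate=.1,contact_N=6),current_position())
f0=current_force()
move_gripper(0)
print("gap",current_finger_gap(),current_force()-f0,current_torque())
for a in(-56,-46,-36,-26,-16,-6,4,15.5):
    move_ptp(p+[.1305],q(a)); f=np.array(current_force())-f0; print(a,f,current_joint_pos()[5])
    if np.linalg.norm(f)>35: break
print(current_clock(),current_position())
E
```

```text
False [0.6121 0.1556 0.1312]
gap 0.013572732842214847 [-1.3141  0.8214 -0.0124] [ 0.0357  0.1476 -0.0095]
-56 [-0.9466  0.3839 -0.1908] 1.1208039174598896
-46 [-0.265  -0.282  -0.7133] 0.948553398601479
-36 [-0.9769 -0.0927 -0.2163] 0.7749848100203428
-26 [ 0.2082  0.1312 -0.6841] 0.6008537821985281
-16 [-0.7278 -0.2215 -0.4921] 0.42643800932729065
-6 [-0.0967 -0.0164 -0.5514] 0.25198329840109
4 [ 0.0092 -0.5346 -0.4037] 0.0774497657202215
15.5 [ 0.5811  0.8157 -1.4429] -0.1230865515054196
18.65 [0.6117 0.1557 0.1305]
```

```bash
python3 - <<'E'
from fit import *
p=[.6115,.1555]
move_gripper(.045)
servo_line(p+[.22],rate=.15)
move_ptp([.56,-.1,.28],q(15.5))
ims=[]
for k in("top","side"):
    c=capture(k);P=cloud(c)
    b=near(P,p,.035,.146,.16); print(k," bar",len(b),rect(b))
    t=near(P,[.635,.07],.02,.149,.16); print(" tab",len(t),t.mean(0)if len(t) else '')
    for n,o in(("dock",(50,2,123)),("tab",(50,-29,153.5))):
        a=np.deg2rad(15.46);X=[.579+(o[0]*np.cos(a)-o[1]*np.sin(a))/1e3,.0843+(o[0]*np.sin(a)+o[1]*np.cos(a))/1e3,o[2]/1e3]; print(n,X,proj(c,X))
    x0,y0=(190,140) if k=="top" else (230,130)
    ims.append(cv2.resize(c["image"][y0:y0+60,x0:x0+80],None,fx=5,fy=5,interpolation=cv2.INTER_CUBIC))
cv2.imwrite("pics/c3.png",np.hstack(ims)); print(current_clock())
E
```

```text
top  bar 81 ((608.7674560546875, 155.06484985351562), (13.488899230957031, 45.06572723388672), 15.454558372497559)
 tab 24 [0.6339 0.0706 0.1534]
dock [np.float64(0.6266577081571468), np.float64(0.099555912073954), 0.123] [234.9287 163.3555]
tab [np.float64(0.634921240828427), np.float64(0.06967759170967172), 0.1535] [245.3847 158.3861]
side  bar 47 ((611.791259765625, 155.4695281982422), (16.08282470703125, 49.45817184448242), 15.488241195678711)
 tab 18 [0.6364 0.0685 0.1531]
dock [np.float64(0.6266577081571468), np.float64(0.099555912073954), 0.123] [263.2694 170.9408]
tab [np.float64(0.634921240828427), np.float64(0.06967759170967172), 0.1535] [271.4729 165.6224]
21.2083
```

View pics/c3.png

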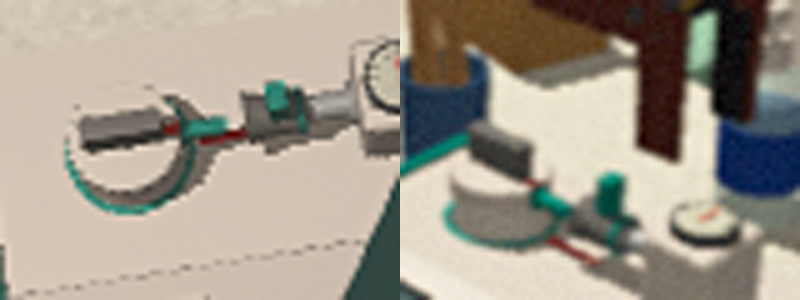

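The nozzle is in line, at crop (205,130) pointing at the sleeve mouth (245,115), with the bar at 15.5°. Next I push the tab with closed fingers.

```bash
python3 - <<'E'
from fit import *
a=np.deg2rad(15.46); ux=np.array([np.cos(a),np.sin(a)]);uy=np.array([-np.sin(a),np.cos(a)])
W=lambda y,z:list(np.array([.635,.0697])+uy*(y+29)/1e3)+[z]
move_gripper(0)
move_ptp(W(-54,.2),q(15.5))
r=servo_line(W(-54,.141),rate=.1,contact_N=6); print("down",r,current_position())
if not r:
    r=servo_line(W(-16,.141),rate=.03,contact_N=12)
    pp=current_position(); print("push",r,pp,"own y",(np.array(pp[:2])-[.635,.0697])@uy*1e3-29,current_force())
    servo_line(list(np.array(pp[:2])-uy*.012)+[.141],rate=.05)
    servo_line(list(np.array(pp[:2])-uy*.012)+[.24],rate=.15)
move_ptp([.45,-.2,.28],q(15.5))
ims=[]
for k in("top","side"):
    c=capture(k);P=cloud(c)
    b=near(P,[.61,.155],.035,.146,.16); print(k," bar",len(b),rect(b))
    t=near(P,[.63,.085],.03,.149,.16); m=t.mean(0); print(" tab",len(t),m,(m[:2]-[.635,.0697])@uy*1e3)
    x0,y0=(190,140) if k=="top" else (230,130)
    ims.append(cv2.resize(c["image"][y0:y0+60,x0:x0+80],None,fx=5,fy=5,interpolation=cv2.INTER_CUBIC))
s=near(P,[.455,-.363],.03,.012,.072);print("serum",circ(s,.0165)); s=near(P,[.455,-.363],.03,.1,.13);print("bulb",circ(s,.0075))
cv2.imwrite("pics/c4.png",np.hstack(ims)); print(current_clock())
E
```

```text
down False [0.6421 0.0453 0.1416]
push True [0.6334 0.0758 0.1411] own y -22.69606680031896 [ 0.6555 -1.4173  1.8259]
top  bar 80 ((609.2718505859375, 155.38177490234375), (15.25196361541748, 44.99491500854492), 17.18263053894043)
 tab 22 [0.6273 0.0909 0.1533] 22.480096114388274
side  bar 0 ((0.0, 0.0), (0.0, 0.0), 0.0)
 tab 1 [0.6286 0.0837 0.1507] 15.190193862025026
serum [ 0.4557 -0.3629]
bulb [ 0.4567 -0.3614]
27.0667
```

View pics/c4.png

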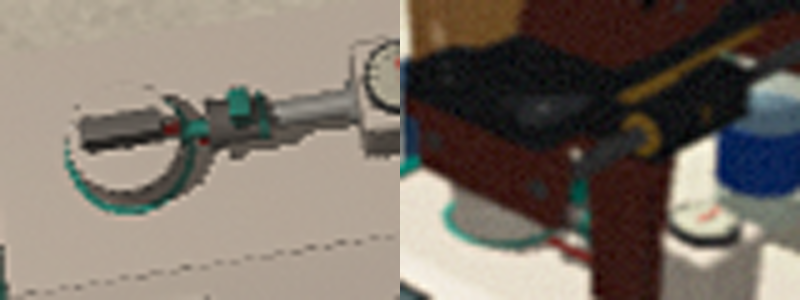

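The top view shows the sleeve mouth over the nozzle at crop (205,125). The tab has moved about 21–22 mm, and the push ended at the expected stop. The jar is still aligned and the serum is standing.

```bash
python3 -c "
from bench import *
print(close_job())"
```

```text
the job is handed in; nothing more can be done
None
```

I handed the job in at about 27 s of the 64 s: the serum bottle stands upright in the tray, the jar's nozzle points at the inlet, and the sleeve is home over it (tab moved about 21–22 mm of 22). The verdict was not returned.

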